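# Load a leaf drill jig: seat the block, shut the leaf, pin it and hold it down

## Task

Load the drill jig: set the brass block down in the nest between the locating dowels and let it go, then swing the hinged leaf down over it. Take the knurled-headed locating pin from the wooden stand and push it through the hole in the leaf's nose into the base until its head sits on the leaf. A sprung plunger lifts the leaf, so finish still gripping the pin and pressing it down with the leaf held fully shut, ready for drilling (do not let go at the end), and leave the punch, tap, mug and tin as they are.

Things in the scene. Friction and masses are not known exactly. Their poses are not given: they have to be found in the camera images.
- jig: leaf drill jig bolted to the bench: dark steel base plate 104 x 176 x 16 mm. Origin: centre of its underside, z up. y runs along the jig: hinge at the +y end, nose block with pin hole at the -y end. Two hinge cheeks at y = +58 to +86, x = +-37 to +-49, up to z = 71.5 mm. Nose block: steel, 48 x 34 mm, y = -80 to -46, top at z = 51.5 mm
- nest (a point): centre of the nest's rest pad (24 x 52 mm), at x = y = 0 of the jig, 24 mm above the bench, 8 mm above the base plate; axes of the jig. Six bullet-nosed dowels, 8 mm thick, surround the block with 1.5 mm play a side: at x = +-21.5, y = +-21 (beside its long faces) and x = 0, y = +-35.5 mm (at its ends); straight to 6 mm and nose to 12 mm above the pad
- hinge (a point): middle of the leaf's hinge axis, at y = +72, z = 57.5 mm of the jig; the axis runs along the jig's x. The hinge is stiff (0.3 N m friction): the leaf (0.33 kg) stays where it is left and does not fall. It can be pushed over and down on its outer face with closed fingertips; two drill bushes, 20 mm wide, at 54 and 90 mm from the axis show 3.5 mm proud of it
- leaf (a joint): angle of the aluminium leaf above shut, rad: 0 = fully shut (level, underside 1.5 mm over the seated block), pi/2 = upright, 1.95 = back on its stop; starts at 1.6 to 1.9. 12 mm thick, mid-plane through the hinge axis; 70 mm wide to 114 mm from the hinge axis, then a nose 44 mm wide to 154 mm. Its outer (upper) face looks to the jig's +y when upright
- leaf_hole (a point): centre of the upper mouth of the 14 mm pin hole in the leaf's nose, 136 mm from the hinge axis, on the outer face (z out of that face); moves with the leaf. Over its last 5 mm the nose rides on a sprung plunger (3 N rising to 7 N): let go, the leaf rests about 4 mm ajar there (0.03 rad) or wherever it was left above; some 8 N down at the nose shuts it fully
- base_hole (a point): centre of the mouth of the 14 mm vertical through hole in the nose block, at y = -64, z = 51.5 mm of the jig frame, straight below leaf_hole when the leaf is shut; both holes are chamfered 2 mm at the mouth
- block: the part to be drilled: brass block 32 x 60 x 26 mm (x, y, z), 0.36 kg (up to 20 percent more or less), with a dark 16 mm cross-bore mark on its long sides; lies flat on the bench. Origin: centre of the underside, long axis y. Seated, its long axis lies along the jig's y; either end may go first
- pin: the locating pin, plain steel: shank 12 mm thick and 40 mm long with a tapered tip, below a knurled cylindrical head 24 mm thick and 34 mm tall; 0.14 kg. Origin: centre of its tip, z up; shoulder at z = 40, top at z = 74 mm. Starts upright in one of the stand's holes, tip 15 mm and shoulder 55 mm above the bench. Home in the jig, its shoulder lies on the leaf, its tip 23.5 mm above the bench
- pin_tip (a point): centre of the pin's tip (the pin's origin)
- stand: wooden stand 130 x 48 x 45 mm (x, y, z), fixed to the bench, origin: centre of its underside; three holes, 13.5 mm wide and 30 mm deep, in its top at x = -42, 0 and +42 mm
- punch: bystander: dark steel centre punch, 12 mm thick, 92 mm long, standing in another hole of the stand, its top 107 mm above the bench; origin at its lower end
- tap: bystander: steel tap with flutes, 12 mm thick, 88 mm long, standing in another hole of the stand, its top 103 mm above the bench; origin at its lower end
- mug: bystander: white mug, 82 mm wide plus handle, 95 mm tall, beyond the jig; origin: centre of its underside
- tin: bystander: round aluminium tin, 66 mm wide, 42 mm tall, to the left of the jig; origin: centre of its underside
There are look-alikes about, which are no part of the job. Leave any red look-alike of the pin alone. Several things look just like the block: the one meant starts farthest to the robot's left.

How it is judged:
By the outcome, as a careful person would: the job done as asked, in the order asked, and still so for the second after the job is handed in, while the arm keeps its last pose, push and grip.
It also fails if it takes over 64 s, if anything falls off the work surface, if the arm or the gripper's body presses on something with over 40 N, if the wrist force passes 120 N, or if a joint passes its speed limit or range.

## Robot

A 6-joint arm with a two-finger parallel gripper is mounted at the origin on the work surface. World frame = base frame: x ahead of the robot, y to its left, z up, the work surface at z = 0. Lengths are in m, angles in degrees, forces in N, time in s.
With the tool pointing down it reaches from about 0.3 to 0.75 m from the base axis. Payload 8.5 kg.
Tool frame: the origin (TCP) lies at the very end of the fingers, on their centre line; the grasp point (between the pads) lies 19 mm behind it; x points along the fingers, y is the direction in which the jaws open and shut, and the axes are right-handed (so a half turn about x gives the same grasp; the last joint's range is limited). The gripper opens to 85 mm and grips with 20 to 120 N. Pads are 22 mm wide; open, the fingers measure 114 mm over their backs; the gripper's body (76 mm by 85 mm) begins 54 mm behind the grasp point. The pads swing forward as they close: fully open they stand 13 mm farther back than shut.
Start: joints at [-83.841, 21.807, 74.336, -0, 83.858, -12.336], TCP at [0.174, -0.522, 0.231] pointing down, gripper open.
Joint ranges: [-178.18, 178.18], [-50.72, 133.34], [12.68, 142.11], [-81.47, 261.47], [9.98, 163.14], [-165.26, 165.26]. Speed limits (degrees/s): [136.94, 136.94, 180, 180, 180, 180].

## Interface

Orientations are given as a 3x3 rotation matrix whose columns are the frame's x, y, z axes.
In Python, from rig import sensors, cams, env gives the robot as it stands.
- The arm moves only by the shell command python3 -m crank 'ROWS' [FORCE]. ROWS is a JSON object of lists of equal length, an entry for each row: "hand": the closure in counts, from 0 (fully open) to 255 (shut); "translation": the shift along the tool's x, y, z in m, a list of three; "dr": the turn, a rotation vector about the tool's x, y, z in rad, a list of three. A call has 1 to 5 rows; each row is the pose to reach, as a shift and turn from the pose commanded when the call began, along the tool's axes at that moment; what a row does not reach only later rows make up. A row lasts 1/10 s, in which the tool goes at most 50 mm and 8.59 degrees, less where a joint would pass 70% of its speed; a pose out of reach is approached as far as the arm can. A call with a gripper value outside its range is refused whole. The fingers move at their own pace and stop on an object; FORCE is the grip in N (left out, the last holds). Time passes only in rows, so rows that repeat a pose let the fingers close. It gives the time, the measured TCP pose, the force and the opening at its end, in the units of the state.
- sensors.observe(): the state, without advancing time (a new reading comes with each control period).
- cams.get_image(name): name is "scene" or "top" or "wrist"; returns (picture, depth): 400x640x3 uint8, blue, green, red; 400x640 float32, m along the optical axis (not along the pixel's ray), 0 where there is no reading.
- cams.calibration(name): a dict with "vertical_fov" (degrees; the focal length in pixels is half the picture's height over the tangent of half this angle, whatever the lens; pixels are square), "cx", "cy" (the principal point, pixels), "distortion" ([k1, k2, p1, p2, k3] as OpenCV has them; the pictures are not rectified), "extrinsics" (4x4, takes a point from camera to world coordinates). Camera axes: x right, y down, z forward; pixel columns grow to the right and rows downward; lengths in m; the calibration is good to about 2 mm. A picture is of the moment at which its call begins: read the wrist's pose just before it. calibration takes no time and is no camera call; for the wrist camera it gives the pose at the moment of the call.
- env.close_job(): hands the job in, once; it reports no verdict.
The state is a dict: "time_s": time; "q": joint angles; "qvel": joint speeds; "joint_efforts": joint torques, N m; "position": TCP position; "tool_rot": TCP orientation; "ft_force": force on the tool from outside, world axes, zero at the start; "wrist_torque": the same for the moment, N m; "grip_width": finger opening in m.
Only numpy, scipy, OpenCV 4.12 (cv2) and the standard library are available. Lean on these libraries where they do the work, as an engineer would, in place of code of your own. Each camera call takes 0.05 s, during which the arm holds its last target. There are 200 camera calls.

## Working session

There is one attempt and no reset: what is moved stays moved. The work goes in short steps, Python scripts to look and compute and a shell command to move; the robot and the scene stay as the last step left them, time stands still between calls to the robot, and variables do not carry over. Pictures are saved under pics/ and viewed, about 8 in all and at most 12, crops included, and the job is handed in when it is done.

```bash
ls; mkdir -p pics; cat > h.py <<'E'
import numpy as np, cv2
from rig import sensors, cams, env
def cal(n):
    c=cams.calibration(n); f=200/np.tan(np.radians(c["vertical_fov"])/2)
    K=np.array([[f,0,c["cx"]],[0,f,c["cy"]],[0,0,1.]])
    return K,np.array(c["distortion"],float),np.array(c["extrinsics"],float)
def ray(C,u,v):
    K,D,T=C
    p=cv2.undistortPoints(np.array([[[u,v]]],float),K,D)[0,0]
    return T[:3,3],T[:3,:3]@np.array([p[0],p[1],1.])
def atz(C,u,v,z):
    o,d=ray(C,u,v); return o+d*(z-o[2])/d[2]
def atd(C,u,v,dep):
    o,d=ray(C,u,v); return o+d*dep
def proj(C,P):
    K,D,T=C; R=T[:3,:3].T
    return cv2.projectPoints(np.atleast_2d(P).astype(float),cv2.Rodrigues(R)[0],-R@T[:3,3],K,D)[0][:,0]
def snap(n,fn=None):
    C=cal(n); im,d=cams.get_image(n)
    if fn: cv2.imwrite('pics/'+fn,im); np.savez('pics/'+fn+'.npz',im=im,d=d,K=C[0],D=C[1],T=C[2])
    return C,im,d
def load(fn):
    z=np.load('pics/'+fn+'.npz'); return (z['K'],z['D'],z['T']),z['im'],z['d']
def st():
    s=sensors.observe(); R=np.array(s["tool_rot"]); 
    print('t',round(s["time_s"],2),'p',np.round(s["position"],4),'F',np.round(s["ft_force"],1),'g',round(s["grip_width"],4)); print(np.round(R,4)); return np.array(s["position"]),R
E
python3 - <<'E'
from h import *
st()
for n in ('scene','top','wrist'):
    C,im,d=snap(n,n+'0.png'); print(n,np.round(C[2],3).tolist(),C[0][0,0])
E
```

```text
pics
t 0.0 p [ 0.1745 -0.5213  0.2307] F [ 0.8  0.4 -0.4] g 0.0856
[[-2.000e-04  3.172e-01 -9.484e-01]
 [ 1.500e-03 -9.484e-01 -3.172e-01]
 [-1.000e+00 -1.500e-03 -3.000e-04]]
scene [[0.726, 0.539, -0.428, 1.003], [0.688, -0.56, 0.462, -0.44], [0.009, -0.63, -0.777, 0.891], [0.0, 0.0, 0.0, 1.0]] 427.0760759011681
top [[0.014, -0.99, 0.144, 0.33], [-1.0, -0.014, 0.002, 0.035], [-0.0, -0.144, -0.99, 1.454], [0.0, 0.0, 0.0, 1.0]] 502.2876945847661
wrist [[0.318, -0.914, -0.251, 0.237], [-0.948, -0.307, -0.082, -0.502], [-0.002, 0.264, -0.964, 0.374], [0.0, 0.0, 0.0, 1.0]] 281.89422689523036
```

View pics/scene0.png

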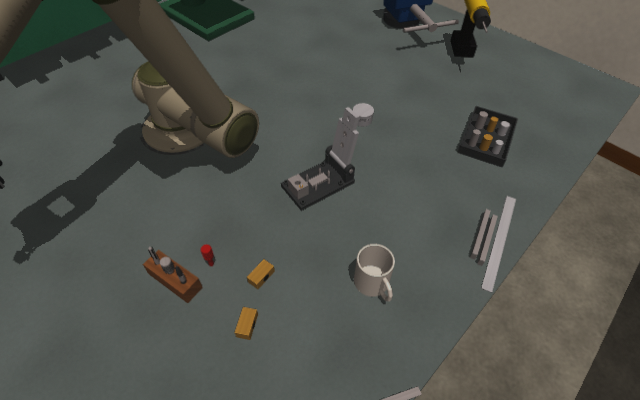

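View pics/top0.png

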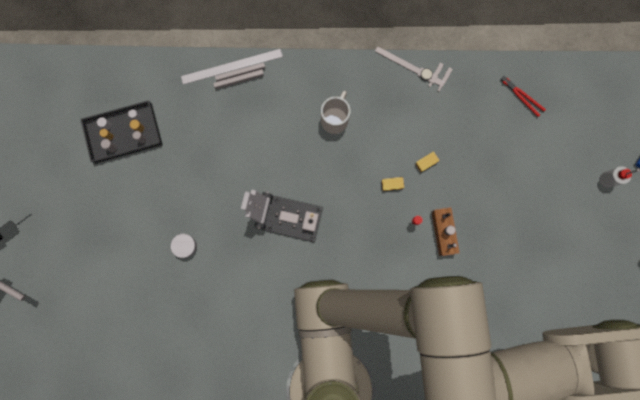

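The top view shows the jig at (290,217) with the hinge to its left, the tin at (182,246) and the mug at (335,115). The stand is at (446,232), with the pin's bright head at about (450,231), and the red look-alike is at (417,220).

There are two block candidates, at (393,184) and (428,162). Robot-left is image-left in this view, so (393,184) is the one meant. I'll confirm that in an enlarged crop.

```bash
python3 - <<'E'
from h import *
C,im,d=load('top0.png'); c=cv2.resize(im[150:265,235:465],None,fx=3.4,fy=3.4,interpolation=cv2.INTER_CUBIC)
cv2.imwrite('pics/topc.png',c)
for n,u,v in (('blkA',393,184),('blkB',428,162),('pinhead',450,231),('plate',305,232),('red',417,220),('leaf',247,200)):
    print(n,np.round(atd(C,u,v,d[v,u]),3))
S,im,d=load('scene0.png')
for n,u,v in (('blkA',261,271),('blkB',246,320),('pinhead',167,264),('nose',297,183)):
    print(n,np.round(atd(S,u,v,d[v,u]),3))
E
```

```text
blkA [ 0.574 -0.175  0.024]
blkB [ 0.639 -0.276  0.026]
pinhead [ 0.435 -0.319  0.089]
plate [0.432 0.076 0.016]
red [ 0.466 -0.234  0.071]
leaf [0.497 0.218 0.207]
blkA [ 0.578 -0.171  0.028]
blkB [ 0.643 -0.272  0.025]
pinhead [ 0.449 -0.319  0.089]
nose [0.456 0.067 0.04 ]
```

View pics/topc.png

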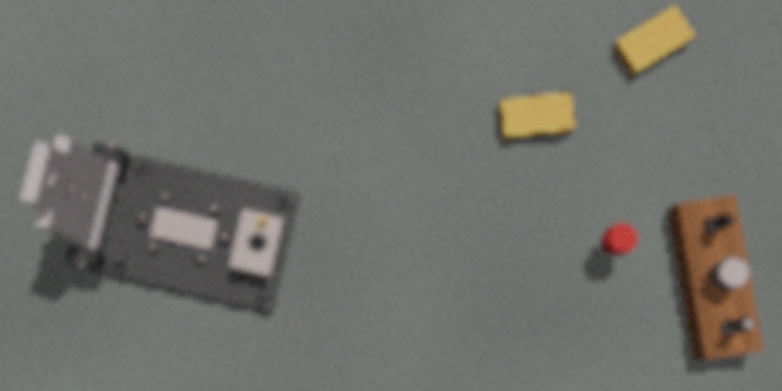

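The crop confirms the block at (537,116), the leftmost of the two. The pin is the grey head in the stand's middle hole at (733,271), with the punch above it and the tap below it.

```bash
python3 - <<'E'
from h import *
C,im,d=load('top0.png')
f=lambda u,v,z:atz(C,235+u/3.4,150+v/3.4,z)
for n,u,v,z in (('hole',258,241,.0515),('pad',183.5,228,.024),('c1',300,193,.016),('c2',270,313,.016),('nb1',243,206,.0515),('nb2',283,211,.0515),('nb3',273,278,.0515),('nb4',231,272,.0515),('blk',538,116,.026),('b1',502,99,.026),('b2',573,92,.026),('b3',575,129,.026),('b4',504,137,.026),('pin',733,271,.089),('s1',676,205,.045),('s2',735,197,.045),('s3',759,347,.045),('s4',705,357,.045)):
    print(n,np.round(f(u,v,z),4))
# leaf points: high z around leaf
v,u=np.mgrid[185:240,235:275]; P=np.array([atd(C,a,b,d[b,a]) for a,b in zip(u.ravel(),v.ravel())]).reshape(-1,3)
for lo in (.08,.1,.12,.14,.16,.18,.2,.21,.22):
    m=(P[:,2]>lo)&(P[:,2]<lo+.02)
    if m.sum(): print(lo,m.sum(),np.round(P[m].mean(0),3))
E
```

```text
hole [0.4609 0.0595 0.0515]
pad [0.4735 0.1228 0.024 ]
c1 [0.5055 0.0252 0.016 ]
c2 [0.4037 0.0491 0.016 ]
nb1 [0.4897 0.0724 0.0515]
nb2 [0.486  0.0393 0.0515]
nb3 [0.4306 0.0467 0.0515]
nb4 [0.435  0.0813 0.0515]
blk [ 0.5728 -0.1755  0.026 ]
b1 [ 0.587  -0.1451  0.026 ]
b2 [ 0.5939 -0.2053  0.026 ]
b3 [ 0.5621 -0.2067  0.026 ]
b4 [ 0.5544 -0.1467  0.026 ]
pin [ 0.4388 -0.3206  0.089 ]
s1 [ 0.4964 -0.2863  0.045 ]
s2 [ 0.5037 -0.3352  0.045 ]
s3 [ 0.3804 -0.3516  0.045 ]
s4 [ 0.3716 -0.3074  0.045 ]
0.08 65 [0.488 0.196 0.09 ]
0.1 66 [0.489 0.199 0.11 ]
0.12 64 [0.489 0.203 0.13 ]
0.14 83 [0.49  0.207 0.149]
0.16 93 [0.491 0.213 0.169]
0.18 53 [0.492 0.214 0.188]
0.2 106 [0.494 0.222 0.208]
0.21 30 [0.494 0.221 0.212]
```

```bash
cat >> h.py <<'E'
from scipy.spatial.transform import Rotation as Ro
def down(h):
    h=np.radians(h); z=np.array([np.cos(h),np.sin(h),0]); x=np.array([0,0,-1.]); return np.column_stack([x,np.cross(z,x),z])
def plan(p,R,*goals):
    """goals: (pos, Rot or heading, n calls); prints rows' translation/dr, in tool axes at the start of each call"""
    for P,G,n in goals:
        G=down(G) if np.isscalar(G) else G
        rv=Ro.from_matrix(R.T@G).as_rotvec(); p0,R0=p,R; P=np.array(P,float)
        for i in range(1,n+1):
            p1=p0+(P-p0)*i/n; R1=R0@Ro.from_rotvec(rv*i/n).as_matrix()
            print('T',np.round(R.T@(p1-p),4).tolist(),'dr',np.round(Ro.from_matrix(R.T@R1).as_rotvec(),4).tolist(),'|rows>=',round(max(np.linalg.norm(p1-p)/.05,np.linalg.norm(rv)/n/.15),1))
            p,R=p1,R1
    return p,R
E
python3 - <<'E'
from h import *
p,R=st(); plan(p,R,([.573,-.1755,.15],-83.5,3))
E
```

```text
t 0.15 p [ 0.1744 -0.5214  0.2309] F [ 0.3 -0.3 -0. ] g 0.0853
[[-1.000e-04  3.172e-01 -9.483e-01]
 [ 1.000e-03 -9.483e-01 -3.172e-01]
 [-1.000e+00 -1.000e-03 -2.000e-04]]
T [0.0271, -0.0672, -0.1626] dr [-0.4538, -0.0003, 0.0002] |rows>= 3.6
T [0.027, 0.0109, -0.1756] dr [-0.4538, -0.0003, 0.0002] |rows>= 3.6
T [0.027, 0.0868, -0.153] dr [-0.4538, -0.0003, 0.0002] |rows>= 3.6
```

```bash
python3 -m crank '{"hand":[0,0,0,0,0],"translation":[[0.007,-0.017,-0.041],[0.014,-0.034,-0.082],[0.02,-0.05,-0.122],[0.027,-0.067,-0.163],[0.027,-0.067,-0.163]],"dr":[[-0.113,0,0],[-0.227,0,0],[-0.34,0,0],[-0.454,0,0],[-0.454,0,0]]}' 40
python3 -m crank '{"hand":[0,0,0,0],"translation":[[0.007,0.003,-0.044],[0.014,0.005,-0.088],[0.02,0.008,-0.132],[0.027,0.011,-0.176]],"dr":[[-0.113,0,0],[-0.227,0,0],[-0.34,0,0],[-0.454,0,0]]}'
python3 -m crank '{"hand":[0,0,0,0,0],"translation":[[0.007,0.022,-0.038],[0.014,0.043,-0.076],[0.02,0.065,-0.115],[0.027,0.087,-0.153],[0.027,0.087,-0.153]],"dr":[[-0.113,0,0],[-0.227,0,0],[-0.34,0,0],[-0.454,0,0],[-0.454,0,0]]}'
python3 - <<'E'
from h import *
st(); C,im,d=snap('wrist','w1.png')
E
```

```text
time_s: 0.65
position: [0.3104, -0.4026, 0.2035]
tool_rot: [[-0.0, 0.707, -0.708], [0.003, -0.708, -0.707], [-1.0, -0.002, -0.002]]
ft_force: [-0.3, -0.4, 0.7]
grip_width: 0.0851
time_s: 1.05
position: [0.4419, -0.2901, 0.1771]
tool_rot: [[0.0, 0.944, -0.33], [-0.0, -0.33, -0.944], [-1.0, 0.0, 0.0]]
ft_force: [-0.6, -0.3, 0.5]
grip_width: 0.0854
time_s: 1.55
position: [0.5763, -0.1725, 0.1488]
tool_rot: [[-0.001, 0.993, 0.121], [0.001, 0.121, -0.993], [-1.0, -0.001, -0.001]]
ft_force: [-0.5, -0.7, -0.5]
grip_width: 0.085
t 1.55 p [ 0.5763 -0.1725  0.1488] F [-0.5 -0.7 -0.5] g 0.085
[[-8.000e-04  9.927e-01  1.205e-01]
 [ 1.400e-03  1.205e-01 -9.927e-01]
 [-1.000e+00 -6.000e-04 -1.500e-03]]
```

View pics/w1.png

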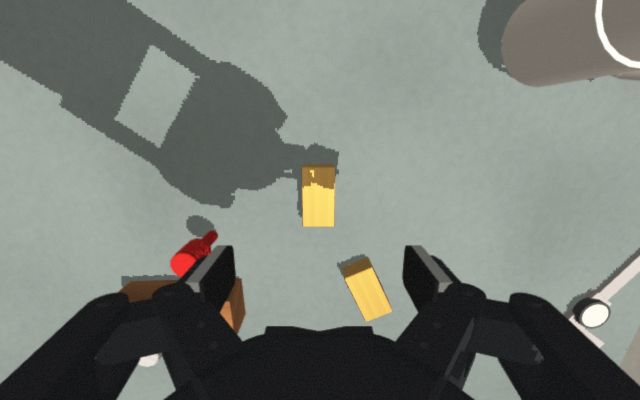

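The block meant is at about (319,196) and the other block at (366,288). The red pin and the stand are at lower left.

```bash
cat >> h.py <<'E'
def cloud(C,d,u0,u1,v0,v1):
    v,u=np.mgrid[v0:v1,u0:u1]; K,D,T=C
    q=cv2.undistortPoints(np.stack([u,v],-1).reshape(-1,1,2).astype(float),K,D)[:,0]
    z=d[v0:v1,u0:u1].reshape(-1,1); P=np.hstack([q,np.ones_like(z)])*z
    return P@T[:3,:3].T+T[:3,3], np.stack([u,v],-1).reshape(-1,2), z[:,0]>0
def rect(P2):
    (c,(w,h),a)=cv2.minAreaRect(P2.astype(np.float32)*1000); b=cv2.boxPoints((c,(w,h),a))
    e=max((b[1]-b[0],b[2]-b[1]),key=np.linalg.norm)
    print('c',np.round(np.array(c)/1000,4),'size',round(w,1),round(h,1),'long heading',round(np.degrees(np.arctan2(e[1],e[0]))%180,2))
E
python3 - <<'E'
from h import *
C,im,d=load('w1.png'); P,uv,ok=cloud(C,d,285,350,150,245)
m=ok&(P[:,2]>.02)&(P[:,2]<.04); print(m.sum(),np.median(P[m,2])); rect(P[m,:2])
E
```

```text
1969 0.025973001561190978
c [ 0.5746 -0.1751] size 32.1 60.5 long heading 97.83
```

```bash
python3 - <<'E'
from h import *
p,R=st(); plan(p,R,([.5746,-.1751,.05],-82.2,1),([.5746,-.1751,.006],-82.2,1))
E
```

```text
t 1.6 p [ 0.5749 -0.1742  0.1493] F [-0.4 -0.1 -0.1] g 0.0854
[[-1.300e-03  9.932e-01  1.164e-01]
 [ 6.000e-04  1.164e-01 -9.932e-01]
 [-1.000e+00 -1.200e-03 -7.000e-04]]
T [0.0993, -0.0003, 0.0009] dr [-0.0194, -0.0007, 0.0012] |rows>= 2.0
T [0.044, -0.0, -0.0] dr [0.0, 0.0, 0.0] |rows>= 0.9
```

```bash
python3 -m crank '{"hand":[0,0,0,0],"translation":[[0.05,0,0.001],[0.09,0,0.001],[0.1,0,0.001],[0.1,0,0.001]],"dr":[[-0.02,0,0],[-0.02,0,0],[-0.02,0,0],[-0.02,0,0]]}' 40
python3 - <<'E'
from h import *
p,R=st(); plan(p,R,([.5746,-.1751,.006],-82.2,1))
E
```

```text
time_s: 2.0
position: [0.5734, -0.1774, 0.0498]
tool_rot: [[-0.002, 0.991, 0.132], [0.001, 0.132, -0.991], [-1.0, -0.002, -0.001]]
ft_force: [1.2, -0.3, 1.0]
grip_width: 0.0856
t 2.0 p [ 0.5734 -0.1774  0.0498] F [ 1.2 -0.3  1. ] g 0.0856
[[-2.100e-03  9.913e-01  1.316e-01]
 [ 9.000e-04  1.316e-01 -9.913e-01]
 [-1.000e+00 -1.900e-03 -1.200e-03]]
T [0.0438, 0.0016, -0.0021] dr [-0.0041, -0.0012, 0.0019] |rows>= 0.9
```

```bash
python3 -m crank '{"hand":[0,0,160,255,255],"translation":[[0.03,0.0015,-0.002],[0.044,0.0015,-0.002],[0.044,0.0015,-0.002],[0.044,0.0015,-0.002],[0.044,0.0015,-0.002]],"dr":[[0,0,0.002],[0,0,0.002],[0,0,0.002],[0,0,0.002],[0,0,0.002]]}' 60
python3 -m crank '{"hand":[255,255,255],"translation":[[0,0,0],[0,0,0],[0,0,0]],"dr":[[0,0,0],[0,0,0],[0,0,0]]}'
python3 - <<'E'
from h import *
p,R=st(); 
p2,R2=plan(p,R,([.574,-.175,.1],-82.2,1),([.4735,.1228,.12],77.5,4))
E
```

```text
time_s: 2.5
position: [0.5761, -0.1749, 0.0079]
tool_rot: [[0.004, 0.991, 0.133], [-0.001, 0.133, -0.991], [-1.0, 0.004, 0.001]]
ft_force: [-0.1, 0.9, -0.3]
grip_width: 0.0443
time_s: 2.8
position: [0.5762, -0.1748, 0.0079]
tool_rot: [[0.004, 0.991, 0.134], [-0.001, 0.134, -0.991], [-1.0, 0.004, 0.002]]
ft_force: [-0.1, 0.9, 5.1]
grip_width: 0.0307
t 2.8 p [ 0.5762 -0.1748  0.0079] F [-0.1  0.9  5.1] g 0.0307
[[ 0.0044  0.991   0.1336]
 [-0.001   0.1336 -0.991 ]
 [-1.      0.0042  0.0016]]
T [-0.0921, -0.0018, 0.0001] dr [-0.0021, 0.0016, -0.0042] |rows>= 1.8
T [-0.005, -0.0148, -0.0772] dr [-0.6968, 0.0, 0.0] |rows>= 4.6
T [-0.005, 0.0382, -0.0687] dr [-0.6968, 0.0, 0.0] |rows>= 4.6
T [-0.005, 0.0734, -0.0282] dr [-0.6968, -0.0, 0.0] |rows>= 4.6
T [-0.005, 0.0743, 0.0255] dr [-0.6968, -0.0, 0.0] |rows>= 4.6
```

```bash
python3 -m crank '{"hand":[255,255,255,255],"translation":[[-0.02,-0.001,0],[-0.06,-0.002,0],[-0.092,-0.002,0],[-0.092,-0.002,0]],"dr":[[0,0,0],[0,0,0],[0,0,0],[0,0,0]]}'
python3 -m crank '{"hand":[255,255,255,255,255],"translation":[[-0.001,-0.003,-0.015],[-0.002,-0.006,-0.031],[-0.003,-0.009,-0.046],[-0.004,-0.012,-0.062],[-0.005,-0.015,-0.077]],"dr":[[-0.14,0,0],[-0.28,0,0],[-0.42,0,0],[-0.56,0,0],[-0.697,0,0]]}'
python3 -m crank '{"hand":[255,255,255,255,255],"translation":[[-0.001,0.008,-0.014],[-0.002,0.015,-0.028],[-0.003,0.023,-0.042],[-0.004,0.03,-0.056],[-0.005,0.038,-0.069]],"dr":[[-0.14,0,0],[-0.28,0,0],[-0.42,0,0],[-0.56,0,0],[-0.697,0,0]]}'
python3 -m crank '{"hand":[255,255,255,255,255],"translation":[[-0.001,0.015,-0.006],[-0.002,0.03,-0.012],[-0.003,0.045,-0.018],[-0.004,0.06,-0.023],[-0.005,0.073,-0.028]],"dr":[[-0.14,0,0],[-0.28,0,0],[-0.42,0,0],[-0.56,0,0],[-0.697,0,0]]}'
python3 -m crank '{"hand":[255,255,255,255,255],"translation":[[-0.001,0.015,0.005],[-0.002,0.03,0.01],[-0.003,0.045,0.015],[-0.004,0.06,0.02],[-0.005,0.074,0.025]],"dr":[[-0.14,0,0],[-0.28,0,0],[-0.42,0,0],[-0.56,0,0],[-0.697,0,0]]}'
python3 - <<'E'
from h import *
import time
st(); C,im,d=snap('wrist','w2.png'); st()
E
```

```text
time_s: 3.2
position: [0.5749, -0.1755, 0.1029]
tool_rot: [[0.009, 0.991, 0.134], [-0.004, 0.134, -0.991], [-1.0, 0.009, 0.005]]
ft_force: [0.7, -0.5, -4.1]
grip_width: 0.0306
time_s: 3.7
position: [0.5471, -0.0994, 0.1021]
tool_rot: [[-0.0, 0.67, 0.742], [0.001, 0.742, -0.67], [-1.0, 0.001, -0.001]]
ft_force: [-0.4, 0.5, -3.6]
grip_width: 0.0307
time_s: 4.2
position: [0.5216, -0.025, 0.1072]
tool_rot: [[-0.0, 0.037, 0.999], [0.001, 0.999, -0.037], [-1.0, 0.001, -0.0]]
ft_force: [-0.2, -0.1, -3.7]
grip_width: 0.031
time_s: 4.7
position: [0.4969, 0.0491, 0.1122]
tool_rot: [[-0.0, -0.613, 0.79], [0.001, 0.79, 0.613], [-1.0, 0.001, 0.0]]
ft_force: [-0.1, 0.2, -4.5]
grip_width: 0.0309
time_s: 5.2
position: [0.4716, 0.1283, 0.1171]
tool_rot: [[0.0, -0.975, 0.224], [-0.008, 0.224, 0.975], [-1.0, -0.002, -0.008]]
ft_force: [0.3, -0.4, -3.6]
grip_width: 0.0307
t 5.2 p [0.4716 0.1283 0.1171] F [ 0.3 -0.4 -3.6] g 0.0307
[[ 1.000e-04 -9.747e-01  2.237e-01]
 [-8.100e-03  2.237e-01  9.746e-01]
 [-1.000e+00 -1.900e-03 -7.800e-03]]
t 5.25 p [0.4706 0.131  0.1173] F [-2.3  2.5 -4. ] g 0.0307
[[-3.000e-04 -9.747e-01  2.234e-01]
 [-7.200e-03  2.234e-01  9.747e-01]
 [-1.000e+00 -1.300e-03 -7.100e-03]]
```

View pics/w2.png

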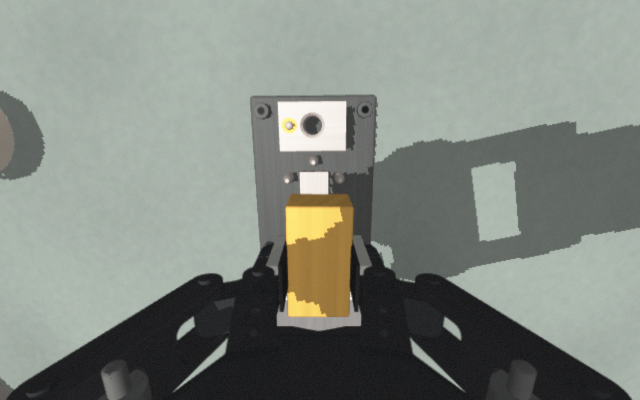

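The view shows the nose block at (278-346,101-151) with its hole at (312,124), and the nest's pad and near dowels at about (314,180). The held block is at (287-353,195-316). I'll take a settled picture and measure from its depth.

```bash
python3 - <<'E'
from h import *
for i in range(3): C,im,d=snap('wrist','w3.png')
p,R=st(); T=C[2]
P,uv,ok=cloud(C,d,230,400,70,240)
m=ok&(abs(P[:,2]-.0515)<.004)&(uv[:,1]<165); print('nose z',np.median(P[m,2]),m.sum()); rect(P[m,:2])
m=ok&(abs(P[:,2]-.016)<.003)&(uv[:,1]<200); print('plate z',np.median(P[m,2])); 
q=P[m,:2]; rect(q)
P,uv,ok=cloud(C,d,270,370,190,320)
z=P[:,2]; m=ok&(z>.12)&(z<.15); print('blk top z',np.percentile(z[m],[5,50,95])); k=m&(abs(z-np.median(z[m]))<.004); rect(P[k,:2])
g=cv2.cvtColor(im,cv2.COLOR_BGR2GRAY)[110:140,298:328]; M=cv2.moments((g<90).astype(np.uint8),True); print('hole px',298+M['m10']/M['m00'],110+M['m01']/M['m00'],M['m00'])
print('hole',atz(C,298+M['m10']/M['m00'],110+M['m01']/M['m00'],.0515))
E
```

```text
t 5.4 p [0.4719 0.1283 0.1174] F [ 0.  -0.7 -3.8] g 0.0308
[[ 8.000e-04 -9.744e-01  2.249e-01]
 [-7.900e-03  2.249e-01  9.744e-01]
 [-1.000e+00 -2.600e-03 -7.500e-03]]
nose z 0.05151736705748344 2971
c [0.4605 0.0611] size 34.1 48.3 long heading 167.16
plate z 0.016017146032201612
c [0.4648 0.0806] size 88.3 104.7 long heading 167.15
blk top z [0.1292466  0.13552674 0.14206776]
c [0.4701 0.1269] size 60.8 48.9 long heading 76.76
hole px 310.86528497409324 123.70466321243524 193.0
hole [0.46091885 0.06006399 0.0515    ]
```

```bash
python3 - <<'E'
from h import *
C,im,d=load('w3.png'); p,R=st()
P,uv,ok=cloud(C,d,270,370,190,325)
hsv=cv2.cvtColor(im,cv2.COLOR_BGR2HSV)[190:325,270:370].reshape(-1,3).astype(int)
m=ok&(hsv[:,1]>120)&(abs(hsv[:,0]-22)<10)&(abs(P[:,2]-.1355)<.004)
q=P[m]; A=np.c_[q[:,:2]-q[:,:2].mean(0),np.ones(len(q))]; print(m.sum(),np.linalg.lstsq(A,q[:,2],rcond=None)[0]); rect(q[:,:2])
o=q[:,:2].mean(0); print((q.mean(0)-p))
E
```

```text
t 5.4 p [0.4719 0.1283 0.1174] F [ 0.  -0.7 -3.8] g 0.0308
[[ 8.000e-04 -9.744e-01  2.249e-01]
 [-7.900e-03  2.249e-01  9.744e-01]
 [-1.000e+00 -2.600e-03 -7.500e-03]]
7256 [ 0.00509561 -0.0037504   0.13550393]
c [0.4703 0.1269] size 60.8 32.1 long heading 76.71
[-0.00201824 -0.00404317  0.01809619]
```

```bash
python3 - <<'E'
from h import *
p,R=st(); G=Ro.from_rotvec([0,0,np.radians(.45)]).as_matrix()@R; plan(p,R,([.4763,.1239,.056],G,1))
E
```

```text
t 5.4 p [0.4719 0.1283 0.1174] F [ 0.  -0.7 -3.8] g 0.0308
[[ 8.000e-04 -9.744e-01  2.249e-01]
 [-7.900e-03  2.249e-01  9.744e-01]
 [-1.000e+00 -2.600e-03 -7.500e-03]]
T [0.0614, -0.0051, -0.0028] dr [-0.0079, -0.0, -0.0001] |rows>= 1.2
```

```bash
python3 -m crank '{"hand":[255,255,255,255,255],"translation":[[0.02,-0.005,-0.003],[0.04,-0.005,-0.003],[0.06,-0.005,-0.003],[0.061,-0.005,-0.003],[0.061,-0.005,-0.003]],"dr":[[-0.008,0,0],[-0.008,0,0],[-0.008,0,0],[-0.008,0,0],[-0.008,0,0]]}'
python3 - <<'E'
from h import *
for i in range(2): C,im,d=snap('wrist','w4.png')
p,R=st()
P,uv,ok=cloud(C,d,250,390,190,350); 
hsv=cv2.cvtColor(im,cv2.COLOR_BGR2HSV)[190:350,250:390].reshape(-1,3).astype(int)
m=ok&(hsv[:,1]>120)&(abs(hsv[:,0]-22)<10)&(abs(P[:,2]-p[2]-.018)<.004)
rect(P[m,:2])
P,uv,ok=cloud(C,d,200,440,0,220)
m=ok&(abs(P[:,2]-.0515)<.003); rect(P[m,:2])
cv2.imwrite('pics/w4c.png',cv2.resize(im[40:350,200:440],None,fx=1.8,fy=1.8))
plan(p,R,([.4763,.1239,.056],R,1))
E
```

```text
time_s: 5.9
position: [0.4768, 0.126, 0.057]
tool_rot: [[0.002, -0.975, 0.222], [-0.013, 0.222, 0.975], [-1.0, -0.004, -0.012]]
ft_force: [-1.0, -0.5, -4.7]
grip_width: 0.0304
t 6.0 p [0.4773 0.1263 0.0579] F [ 1.1  0.4 -3.7] g 0.0307
[[ 0.004  -0.975   0.2221]
 [-0.0125  0.222   0.975 ]
 [-0.9999 -0.0066 -0.0113]]
c [0.476  0.1242] size 60.7 32.2 long heading 76.74
c [0.4626 0.0702] size 52.0 48.4 long heading 77.63
T [0.0019, 0.0005, -0.0025] dr [0.0, 0.0, 0.0] |rows>= 0.1
```

View pics/w4c.png

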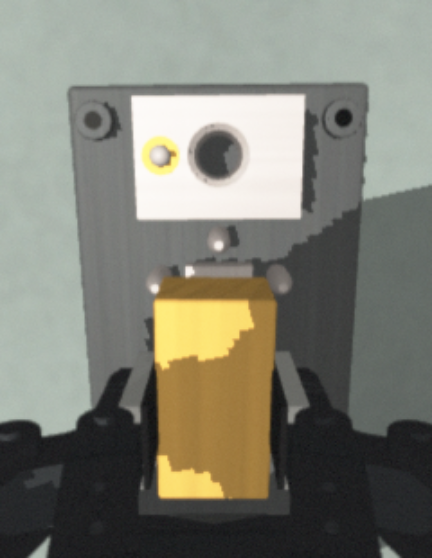

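```bash
cat >> h.py <<'E'
def meas(fn,save=True):
    for i in range(2): C,im,d=snap('wrist',fn)
    p,R=st()
    P,uv,ok=cloud(C,d,250,390,150,360)
    hsv=cv2.cvtColor(im,cv2.COLOR_BGR2HSV)[150:360,250:390].reshape(-1,3).astype(int)
    m=ok&(hsv[:,1]>120)&(abs(hsv[:,0]-22)<10)&(abs(P[:,2]-p[2]-.018)<.004); q=P[m]
    print('blk z,slope',np.linalg.lstsq(np.c_[q[:,:2]-q[:,:2].mean(0),np.ones(len(q))],q[:,2],rcond=None)[0].round(4)); rect(q[:,:2])
    P,uv,ok=cloud(C,d,200,440,20,200); v=np.array([.2222,.975])
    m=ok&(abs(P[:,2]-.0515)<.003)&(abs((P[:,:2]-[.4605,.0611])@v)<.0195); rect(P[m,:2])
E
python3 - <<'E'
from h import *
meas('w5.png')
E
```

```text
t 6.1 p [0.4772 0.1264 0.0579] F [ 0.1  0.  -3.4] g 0.0307
[[ 0.0041 -0.9751  0.2219]
 [-0.0125  0.2218  0.975 ]
 [-0.9999 -0.0068 -0.0113]]
blk z,slope [ 0.0067 -0.0101  0.0762]
c [0.4762 0.1245] size 60.9 32.7 long heading 77.07
c [0.4606 0.0614] size 33.7 48.4 long heading 167.42
```

```bash
python3 - <<'E'
from h import *
p,R=st(); G=Ro.from_rotvec([.0101,.0067,0]).as_matrix()@R; plan(p,R,([.4756,.1247,.050],G,1),([.4756,.1247,.033],G,1))
E
```

```text
t 6.1 p [0.4772 0.1264 0.0579] F [ 0.1  0.  -3.4] g 0.0307
[[ 0.0041 -0.9751  0.2219]
 [-0.0125  0.2218  0.975 ]
 [-0.9999 -0.0068 -0.0113]]
T [0.008, 0.0012, -0.0019] dr [-0.0, -0.0084, 0.0088] |rows>= 0.2
T [0.017, -0.0, 0.0] dr [-0.0, -0.0, -0.0] |rows>= 0.3
```

```bash
python3 -m crank '{"hand":[255,255,255,255],"translation":[[0.002,0.001,-0.002],[0.005,0.001,-0.002],[0.008,0.001,-0.002],[0.008,0.001,-0.002]],"dr":[[0,-0.008,0.009],[0,-0.008,0.009],[0,-0.008,0.009],[0,-0.008,0.009]]}'
python3 - <<'E'
from h import *
meas('w6.png')
E
```

```text
time_s: 6.5
position: [0.475, 0.1275, 0.0486]
tool_rot: [[-0.005, -0.974, 0.226], [-0.008, 0.226, 0.974], [-1.0, 0.003, -0.009]]
ft_force: [-0.7, 0.1, -4.0]
grip_width: 0.0304
t 6.6 p [0.4752 0.1275 0.049 ] F [-0.3 -0.2 -3.8] g 0.0304
[[-0.0046 -0.9742  0.2255]
 [-0.0077  0.2255  0.9742]
 [-1.      0.0028 -0.0085]]
blk z,slope [-0.002  -0.0039  0.067 ]
c [0.4739 0.1257] size 61.3 32.4 long heading 76.71
c [0.4606 0.0613] size 34.0 48.3 long heading 167.68
```

```bash
python3 - <<'E'
from h import *
p,R=st(); print(R.T@[.0007,-.003,0])
E
python3 -m crank '{"hand":[255,255,255],"translation":[[0.001,-0.0013,-0.0027],[0.001,-0.0013,-0.0027],[0.001,-0.0013,-0.0027]],"dr":[[-0.006,-0.004,0],[-0.006,-0.004,0],[-0.006,-0.004,0]]}'
python3 - <<'E'
from h import *
meas('w7.png')
E
```

```text
t 6.6 p [0.4752 0.1275 0.049 ] F [-0.3 -0.2 -3.8] g 0.0304
[[-0.0046 -0.9742  0.2255]
 [-0.0077  0.2255  0.9742]
 [-1.      0.0028 -0.0085]]
[ 1.97822215e-05 -1.35846915e-03 -2.76480926e-03]
time_s: 6.9
position: [0.4758, 0.1276, 0.0481]
tool_rot: [[-0.003, -0.975, 0.224], [-0.009, 0.224, 0.975], [-1.0, 0.001, -0.009]]
ft_force: [-0.6, 0.4, -3.4]
grip_width: 0.0307
t 7.0 p [0.4758 0.1276 0.0481] F [-0.  -0.8 -4.3] g 0.031
[[-0.0032 -0.9746  0.2237]
 [-0.0089  0.2237  0.9746]
 [-1.      0.0012 -0.0094]]
blk z,slope [-0.0004 -0.0056  0.0662]
c [0.4748 0.1256] size 60.8 32.9 long heading 76.84
c [0.4606 0.0614] size 33.7 48.4 long heading 167.71
```

```bash
python3 -m crank '{"hand":[255,255,255],"translation":[[0.0,-0.0006,-0.003],[0.0,-0.0006,-0.003],[0.0,-0.0006,-0.003]],"dr":[[0,-0.005,0],[0,-0.005,0],[0,-0.005,0]]}'
python3 - <<'E'
from h import *
meas('w8.png')
E
```

```text
time_s: 7.3
position: [0.4756, 0.1267, 0.048]
tool_rot: [[-0.002, -0.974, 0.227], [-0.008, 0.227, 0.974], [-1.0, 0.0, -0.008]]
ft_force: [0.0, -0.3, -4.1]
grip_width: 0.0305
t 7.4 p [0.4756 0.1267 0.048 ] F [-0.5 -0.1 -4.2] g 0.0307
[[-2.100e-03 -9.740e-01  2.267e-01]
 [-7.800e-03  2.268e-01  9.739e-01]
 [-1.000e+00  2.000e-04 -8.100e-03]]
blk z,slope [ 0.001  -0.0044  0.0662]
c [0.4745 0.1247] size 60.9 32.3 long heading 76.53
c [0.4606 0.0613] size 33.9 48.4 long heading 167.67
```

```bash
python3 -m crank '{"hand":[255,255,255],"translation":[[0.0,-0.0005,-0.0025],[0.0,-0.0005,-0.0025],[0.0,-0.0005,-0.0025]],"dr":[[-0.015,-0.004,0],[-0.015,-0.004,0],[-0.015,-0.004,0]]}'
python3 - <<'E'
from h import *
meas('w9.png')
E
```

```text
time_s: 7.7
position: [0.4753, 0.1288, 0.0479]
tool_rot: [[-0.001, -0.976, 0.218], [-0.012, 0.218, 0.976], [-1.0, -0.002, -0.012]]
ft_force: [-0.1, 0.2, -3.0]
grip_width: 0.0305
t 7.8 p [0.4753 0.1287 0.0479] F [ 1.1 -0.2 -3.7] g 0.0307
[[-8.000e-04 -9.759e-01  2.180e-01]
 [-1.160e-02  2.180e-01  9.759e-01]
 [-9.999e-01 -1.700e-03 -1.150e-02]]
blk z,slope [ 0.0015 -0.0082  0.0661]
c [0.4741 0.1268] size 60.9 32.3 long heading 77.17
c [0.4607 0.0612] size 33.5 48.3 long heading 167.46
```

```bash
python3 - <<'E'
from rig import sensors
s=sensors.observe(); print(s['q'],s['qvel'],s['joint_efforts'],s['wrist_torque'])
E
python3 -m crank '{"hand":[255,255],"translation":[[0.0,0,0],[0,0,0]],"dr":[[0,0,0],[0,0,0]]}'
python3 -m crank '{"hand":[255,255],"translation":[[0.0,0,-0.002],[0,0,-0.002]],"dr":[[0,0,0],[0,0,0]]}'
python3 -c "
from rig import sensors
s=sensors.observe(); print(s['q'],s['position'])"
```

```text
[   1.69999318   29.14617941   97.9566363    -0.83161172   52.96841488
 -165.20637798] [-0.07915541  0.04692851 -0.0241528  -0.00092922 -0.06899335 -0.02447893] [ 5.57267375e-02 -4.51574099e+01 -1.57266891e+01 -3.64746759e-02
  6.60307647e-03  2.38960024e-05] [ 0.01384022 -0.05527586 -0.04202177]
time_s: 8.0
position: [0.4753, 0.1286, 0.0479]
tool_rot: [[-0.001, -0.976, 0.218], [-0.012, 0.218, 0.976], [-1.0, -0.002, -0.012]]
ft_force: [0.6, -0.2, -3.4]
grip_width: 0.0306
time_s: 8.2
position: [0.4748, 0.1273, 0.0479]
tool_rot: [[-0.001, -0.976, 0.219], [-0.013, 0.219, 0.976], [-1.0, -0.002, -0.013]]
ft_force: [0.2, 0.2, -3.8]
grip_width: 0.0307
[   1.5773783    29.09055639   98.08049301   -0.92659243   52.90382347
 -165.20597351] [0.47478653 0.12729626 0.04794154]
```

The cause of the drift is joint 6 sitting at its limit (-165.2). I'll back the heading off by about 1.3°, which the nest's play allows, and correct the position again.

```bash
python3 - <<'E'
from h import *
p,R=st(); G=Ro.from_rotvec([.009,.0015,-.023]).as_matrix()@R; plan(p,R,(p+[.001,-.0027,0],G,1))
E
```

```text
t 8.2 p [0.4748 0.1273 0.0479] F [ 0.2  0.2 -3.8] g 0.0307
[[-9.000e-04 -9.757e-01  2.191e-01]
 [-1.290e-02  2.191e-01  9.756e-01]
 [-9.999e-01 -2.000e-03 -1.280e-02]]
T [0.0, -0.0016, -0.0024] dr [0.023, -0.0084, 0.0037] |rows>= 0.2
```

```bash
python3 -m crank '{"hand":[255,255,255],"translation":[[0.0,-0.0016,-0.0024],[0.0,-0.0016,-0.0024],[0.0,-0.0016,-0.0024]],"dr":[[0.023,-0.008,0.004],[0.023,-0.008,0.004],[0.023,-0.008,0.004]]}'
python3 - <<'E'
from h import *
meas('w10.png'); print(sensors.observe()['q'][5])
E
```

```text
time_s: 8.5
position: [0.476, 0.1245, 0.048]
tool_rot: [[-0.003, -0.97, 0.242], [-0.004, 0.242, 0.97], [-1.0, 0.002, -0.005]]
ft_force: [0.4, -0.6, -3.9]
grip_width: 0.0305
t 8.6 p [0.4759 0.1247 0.048 ] F [ 0.4 -0.  -3.8] g 0.0306
[[-0.0029 -0.9704  0.2414]
 [-0.0042  0.2414  0.9704]
 [-1.      0.0018 -0.0047]]
blk z,slope [ 0.0005 -0.0008  0.0661]
c [0.4748 0.1228] size 61.1 32.4 long heading 75.69
c [0.4607 0.0614] size 33.9 48.4 long heading 167.69
-164.86211933524552
```

Level and centred over the nest. Descending.

```bash
python3 -m crank '{"hand":[255,255,255,255],"translation":[[0.003,0,0],[0.006,0,0],[0.008,0,0],[0.01,0,0]],"dr":[[0,0,0],[0,0,0],[0,0,0],[0,0,0]]}'
python3 -m crank '{"hand":[255,255,255,255],"translation":[[0.002,0,0],[0.004,0,0],[0.006,0,0],[0.006,0,0]],"dr":[[0,0,0],[0,0,0],[0,0,0],[0,0,0]]}'
python3 - <<'E'
from h import *
meas('w11.png'); print(sensors.observe()['q'][5])
E
```

```text
time_s: 9.0
position: [0.4758, 0.1247, 0.0377]
tool_rot: [[-0.003, -0.97, 0.241], [-0.004, 0.241, 0.97], [-1.0, 0.002, -0.005]]
ft_force: [0.3, -0.4, -3.2]
grip_width: 0.0309
time_s: 9.4
position: [0.4758, 0.1246, 0.032]
tool_rot: [[-0.003, -0.97, 0.241], [-0.004, 0.241, 0.97], [-1.0, 0.002, -0.005]]
ft_force: [-0.7, -0.5, -2.1]
grip_width: 0.0308
t 9.5 p [0.4758 0.1246 0.032 ] F [-0.8  0.2 -2.4] g 0.0305
[[-0.0028 -0.9704  0.2414]
 [-0.0042  0.2414  0.9704]
 [-1.      0.0017 -0.0047]]
blk z,slope [ 0.001  -0.001   0.0502]
c [0.4746 0.1226] size 61.0 32.2 long heading 75.74
c [0.4606 0.0614] size 34.0 48.5 long heading 167.65
-164.8542886536843
```

```bash
python3 -m crank '{"hand":[215,150,120,120],"translation":[[0,0,0],[0,0,0],[0,0,0],[0,0,0]],"dr":[[0,0,0],[0,0,0],[0,0,0],[0,0,0]]}'
python3 -m crank '{"hand":[120,120,120,120,120],"translation":[[-0.015,0,0],[-0.045,0,0],[-0.09,0,0],[-0.135,0,0],[-0.17,0,0]],"dr":[[0,0,0],[0,0,0],[0,0,0],[0,0,0],[0,0,0]]}'
python3 - <<'E'
from h import *
C,im,d=snap('wrist','w12.png'); p,R=st()
P,uv,ok=cloud(C,d,250,390,100,390)
hsv=cv2.cvtColor(im,cv2.COLOR_BGR2HSV)[100:390,250:390].reshape(-1,3).astype(int)
m=ok&(hsv[:,1]>120)&(abs(hsv[:,0]-22)<10)&(abs(P[:,2]-.05)<.006); q=P[m]
print('blk',np.linalg.lstsq(np.c_[q[:,:2]-q[:,:2].mean(0),np.ones(len(q))],q[:,2],rcond=None)[0].round(4)); rect(q[:,:2])
n=np.array([.4746,.1228]); J=np.array([.2215,.9752])
plan(p,R,(np.r_[n+.05*J,.25],30,2),(np.r_[n+.14*J,.25],-12.8,2),(np.r_[n+.14*J,.178],-12.8,1))
E
```

```text
time_s: 9.9
position: [0.4761, 0.1247, 0.0322]
tool_rot: [[-0.002, -0.97, 0.241], [-0.004, 0.241, 0.97], [-1.0, 0.001, -0.004]]
ft_force: [0.4, -0.5, -0.9]
grip_width: 0.0455
time_s: 10.4
position: [0.4765, 0.1254, 0.2048]
tool_rot: [[-0.0, -0.97, 0.241], [-0.004, 0.241, 0.97], [-1.0, -0.001, -0.004]]
ft_force: [0.6, 0.5, -0.4]
grip_width: 0.0448
t 10.45 p [0.4785 0.1255 0.2097] F [ 1.6 -0.1  6.6] g 0.045
[[ 0.0084 -0.9704  0.2412]
 [-0.0039  0.2411  0.9705]
 [-1.     -0.0091 -0.0018]]
blk [ 0.0024 -0.0031  0.05  ]
c [0.4712 0.1039] size 96.9 35.0 long heading 79.71
T [-0.0202, 0.0019, 0.0232] dr [0.4018, 0.001, 0.0047] |rows>= 2.7
T [-0.0202, 0.0109, 0.0206] dr [0.4018, 0.001, 0.0047] |rows>= 2.7
T [-0.0, 0.033, 0.0306] dr [0.3735, 0.0, -0.0] |rows>= 2.5
T [-0.0, 0.0419, 0.0164] dr [0.3735, 0.0, -0.0] |rows>= 2.5
T [0.072, 0.0, 0.0] dr [-0.0, 0.0, 0.0] |rows>= 1.4
```

The block sits flat in the nest, with its top at 0.050 m. Next I'll swing round behind the leaf with the fingers closed.

```bash
python3 -m crank '{"hand":[255,255,255,255],"translation":[[-0.02,0,0.0],[-0.04,0.002,0.02],[-0.041,0.002,0.023],[-0.041,0.002,0.023]],"dr":[[0.14,0,0],[0.28,0,0],[0.402,0,0],[0.402,0,0]]}'
python3 -m crank '{"hand":[255,255,255],"translation":[[0,0.004,0.007],[0,0.007,0.014],[0,0.011,0.021]],"dr":[[0.14,0,0],[0.28,0,0],[0.402,0,0]]}'
python3 -m crank '{"hand":[255,255,255],"translation":[[0,0.011,0.01],[0,0.022,0.02],[0,0.033,0.031]],"dr":[[0.14,0,0],[0.28,0,0],[0.374,0,0]]}'
python3 -m crank '{"hand":[255,255,255,255],"translation":[[0,0.014,0.005],[0,0.028,0.011],[0,0.042,0.016],[0,0.042,0.016]],"dr":[[0.14,0,0],[0.28,0,0],[0.374,0,0],[0.374,0,0]]}'
python3 - <<'E'
from h import *
p,R=st(); n=np.array([.4746,.1228]); J=np.array([.2215,.9752])
plan(p,R,(np.r_[n+.14*J,.178],-12.8,1))
snap('scene','s2.png')
C,im,d=snap('top','t2.png')
c=cv2.resize(im[150:265,200:360],None,fx=3.5,fy=3.5)
S,im,d=load('s2.png'); c2=cv2.resize(im[70:250,240:420],(403,403)); c=cv2.resize(c,(390,280)); o=np.zeros((403,793,3),np.uint8); o[:,:403]=c2; o[:280,403:]=c; cv2.imwrite('pics/st2.png',o)
E
```

```text
time_s: 10.85
position: [0.4801, 0.1487, 0.2431]
tool_rot: [[-0.002, -0.799, 0.602], [-0.004, 0.602, 0.799], [-1.0, -0.001, -0.004]]
ft_force: [0.1, -0.4, -0.2]
grip_width: 0.0
time_s: 11.15
position: [0.4838, 0.1715, 0.2421]
tool_rot: [[-0.004, -0.498, 0.867], [-0.004, 0.867, 0.497], [-1.0, -0.002, -0.006]]
ft_force: [0.2, -0.2, 0.1]
grip_width: -0.0001
time_s: 11.45
position: [0.4941, 0.2159, 0.2418]
tool_rot: [[-0.004, -0.147, 0.989], [-0.004, 0.989, 0.147], [-1.0, -0.004, -0.005]]
ft_force: [-0.0, -0.4, 0.6]
grip_width: -0.0002
time_s: 11.85
position: [0.5038, 0.2604, 0.2414]
tool_rot: [[-0.004, 0.22, 0.976], [-0.004, 0.976, -0.22], [-1.0, -0.005, -0.003]]
ft_force: [-0.8, -0.3, 0.6]
grip_width: 0.0001
t 11.85 p [0.5038 0.2604 0.2414] F [-0.8 -0.3  0.6] g 0.0001
[[-0.0042  0.2197  0.9756]
 [-0.0044  0.9756 -0.2197]
 [-1.     -0.0052 -0.0031]]
T [0.0634, -0.0003, 0.0022] dr [0.0019, -0.0031, 0.0052] |rows>= 1.3
```

View pics/st2.png

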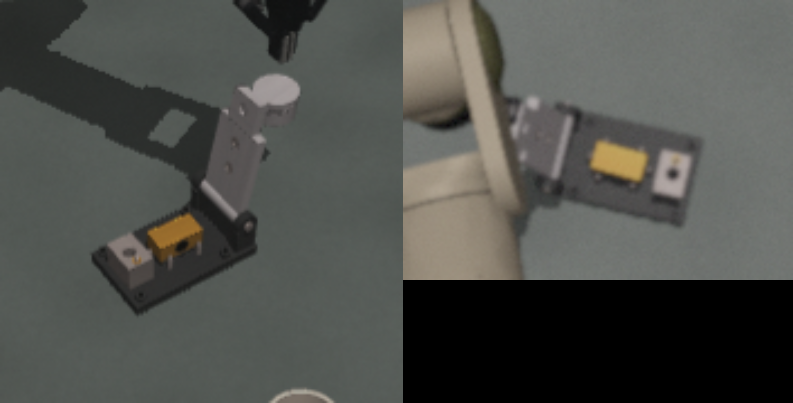

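The block is seated between the dowels, and the fingers are behind and above the leaf. Descending and pushing it over.

```bash
python3 -m crank '{"hand":[255,255,255],"translation":[[0.04,0,0.002],[0.063,0,0.002],[0.063,0,0.002]],"dr":[[0,0,0],[0,-0.003,0.005],[0,-0.003,0.005]]}'
python3 -m crank '{"hand":[255,255,255,255],"translation":[[0,-0.012,0],[0,-0.024,0],[0,-0.037,0],[-0.002,-0.05,0]],"dr":[[0,0,0],[0,0,0],[0,0,0],[0,0,0]]}'
python3 - <<'E'
from h import *
p,R=st(); n=np.array([.4746,.1228]); J=np.array([.2215,.9752]); d=p[:2]-n; print('jig y',d@J,'x',d@[.9752,-.2215])
E
```

```text
time_s: 12.25
position: [0.5042, 0.2576, 0.1765]
tool_rot: [[-0.005, 0.221, 0.975], [-0.002, 0.975, -0.221], [-1.0, -0.003, -0.005]]
ft_force: [0.5, 0.0, 0.1]
grip_width: 0.0004
time_s: 12.65
position: [0.4945, 0.209, 0.1822]
tool_rot: [[0.003, 0.223, 0.975], [0.001, 0.975, -0.223], [-1.0, 0.001, 0.003]]
ft_force: [2.2, 2.3, -1.9]
grip_width: -0.0001
t 12.65 p [0.4945 0.209  0.1822] F [ 2.2  2.3 -1.9] g -0.0001
[[ 2.900e-03  2.231e-01  9.748e-01]
 [ 5.000e-04  9.748e-01 -2.231e-01]
 [-1.000e+00  1.200e-03  2.700e-03]]
jig y 0.08850609615705128 x 0.0003145789315760089
```

```bash
python3 -m crank '{"hand":[255,255,255,255,255],"translation":[[0,-0.016,0],[0,-0.032,0],[0.002,-0.041,0],[0.0045,-0.049,0],[0.011,-0.063,0]],"dr":[[0,0,0],[0,0,0],[0,0,0],[0,0,0],[0,0,0]]}'
python3 -m crank '{"hand":[255,255,255,255],"translation":[[0.004,-0.008,0],[0.009,-0.015,0],[0.014,-0.022,0],[0.019,-0.028,0]],"dr":[[0,0,0],[0,0,0],[0,0,0],[0,0,0]]}'
python3 - <<'E'
from h import *
p,R=st(); n=np.array([.4746,.1228]); J=np.array([.2215,.9752]); d=p[:2]-n; print('jig y',d@J,'x',d@[.9752,-.2215])
E
```

```text
time_s: 13.15
position: [0.4804, 0.1483, 0.1705]
tool_rot: [[0.002, 0.222, 0.975], [-0.0, 0.975, -0.222], [-1.0, 0.0, 0.002]]
ft_force: [-0.1, 0.6, 3.2]
grip_width: 0.0003
time_s: 13.55
position: [0.4742, 0.121, 0.1509]
tool_rot: [[0.001, 0.223, 0.975], [-0.0, 0.975, -0.223], [-1.0, 0.0, 0.001]]
ft_force: [1.3, 0.7, 2.7]
grip_width: -0.0001
t 13.55 p [0.4742 0.121  0.1509] F [1.3 0.7 2.7] g -0.0001
[[ 1.400e-03  2.231e-01  9.748e-01]
 [-1.000e-04  9.748e-01 -2.231e-01]
 [-1.000e+00  2.000e-04  1.300e-03]]
jig y -0.0018827027552883891 x 3.501118122154403e-05
```

```bash
python3 -m crank '{"hand":[255,255,255,255,255],"translation":[[0.012,-0.013,0],[0.024,-0.022,0],[0.032,-0.027,0],[0.04,-0.0305,0],[0.054,-0.036,0]],"dr":[[0,0,0],[0,0,0],[0,0,0],[0,0,0],[0,0,0]]}'
python3 -m crank '{"hand":[255,255,255,255],"translation":[[0.01,-0.002,0],[0.018,-0.004,0],[0.024,-0.006,0],[0.028,-0.006,0]],"dr":[[0,0,0],[0,0,0],[0,0,0],[0,0,0]]}'
python3 - <<'E'
from h import *
p,R=st(); n=np.array([.4746,.1228]); J=np.array([.2215,.9752]); d=p[:2]-n; print('jig y',d@J,'x',d@[.9752,-.2215])
E
```

```text
time_s: 14.05
position: [0.4665, 0.0863, 0.0972]
tool_rot: [[0.002, 0.223, 0.975], [-0.0, 0.975, -0.223], [-1.0, 0.0, 0.002]]
ft_force: [0.9, 0.4, 1.7]
grip_width: -0.0001
time_s: 14.45
position: [0.4648, 0.0805, 0.0688]
tool_rot: [[0.001, 0.223, 0.975], [-0.0, 0.975, -0.223], [-1.0, 0.0, 0.001]]
ft_force: [-1.0, -0.1, 0.7]
grip_width: -0.0001
t 14.45 p [0.4648 0.0805 0.0688] F [-1.  -0.1  0.7] g -0.0001
[[ 6.000e-04  2.231e-01  9.748e-01]
 [-0.000e+00  9.748e-01 -2.231e-01]
 [-1.000e+00  1.000e-04  6.000e-04]]
jig y -0.043395281800348406 x -0.0001881848246268222
```

```bash
python3 -m crank '{"hand":[255,255,255,255],"translation":[[0.002,0,0],[0.004,0,0],[0.006,0,0],[0.006,0,0]],"dr":[[0,0,0],[0,0,0],[0,0,0],[0,0,0]]}'
python3 -m crank '{"hand":[255,255,255,255,255],"translation":[[-0.02,0,0],[-0.06,0,0],[-0.1,0,0],[-0.13,0,0],[-0.13,0,0]],"dr":[[0,0,0],[0,0,0],[0,0,0],[0,0,0],[0,0,0]]}'
python3 - <<'E'
from h import *
snap('wrist'); C,im,d=snap('wrist','w13.png'); p,R=st()
plan(p,R,([.439,-.3206,.2],8.6,3),([.439,-.3206,.16],8.6,1))
cv2.imwrite('pics/w13c.png',cv2.resize(im,(480,300)))
E
```

```text
time_s: 14.85
position: [0.4649, 0.0804, 0.0636]
tool_rot: [[0.001, 0.223, 0.975], [-0.0, 0.975, -0.223], [-1.0, -0.0, 0.001]]
ft_force: [-1.5, -1.3, 3.2]
grip_width: 0.0001
time_s: 15.35
position: [0.4664, 0.0807, 0.1971]
tool_rot: [[0.009, 0.223, 0.975], [-0.0, 0.975, -0.223], [-1.0, 0.002, 0.009]]
ft_force: [0.3, -0.2, -1.3]
grip_width: -0.0002
t 15.45 p [0.4647 0.0808 0.1933] F [ 0.6  0.2 -1. ] g 0.0003
[[ 2.000e-03  2.229e-01  9.748e-01]
 [ 1.000e-04  9.748e-01 -2.229e-01]
 [-1.000e+00  6.000e-04  2.000e-03]]
T [-0.0023, -0.1323, 0.0215] dr [-0.125, 0.0007, -0.0001] |rows>= 2.7
T [-0.0023, -0.134, 0.0048] dr [-0.125, 0.0007, -0.0001] |rows>= 2.7
T [-0.0022, -0.1335, -0.0119] dr [-0.125, 0.0007, -0.0001] |rows>= 2.7
T [0.04, -0.0, 0.0] dr [-0.0, 0.0, -0.0] |rows>= 0.8
```

View pics/w13.png

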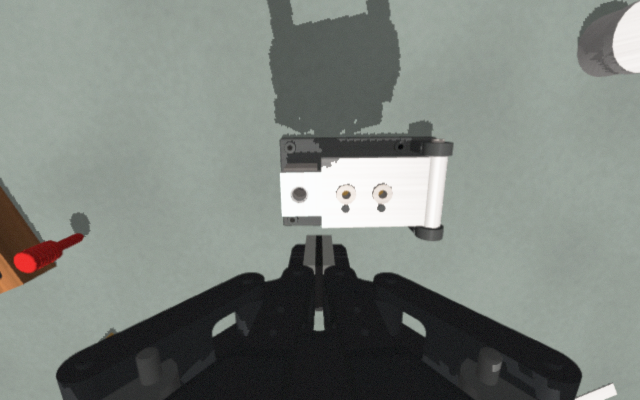

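The leaf is down, with its pin hole at (299,194) and the bushes at (346,194) and (382,194). Now to the pin.

```bash
python3 -m crank '{"hand":[255,200,100,100],"translation":[[0,-0.035,0.006],[-0.002,-0.075,0.012],[-0.002,-0.11,0.017],[-0.002,-0.132,0.0215]],"dr":[[-0.04,0,0],[-0.08,0,0],[-0.11,0,0],[-0.125,0,0]]}'
python3 -m crank '{"hand":[100,100,100,100],"translation":[[0,-0.035,0.001],[-0.002,-0.075,0.003],[-0.002,-0.11,0.004],[-0.002,-0.134,0.005]],"dr":[[-0.04,0,0],[-0.08,0,0],[-0.11,0,0],[-0.125,0,0]]}'
python3 -m crank '{"hand":[100,100,100,100,100],"translation":[[0,-0.035,-0.003],[-0.002,-0.075,-0.006],[-0.002,-0.11,-0.01],[-0.002,-0.1335,-0.012],[0.02,-0.1335,-0.012]],"dr":[[-0.04,0,0],[-0.08,0,0],[-0.11,0,0],[-0.125,0,0],[-0.125,0,0]]}'
python3 - <<'E'
from h import *
C,im,d=load('w13.png'); print('leafhole',atz(C,299,194,.067), atd(C,305,205,d[205,305]))
snap('wrist');snap('wrist'); C,im,d=snap('wrist','w14.png'); p,R=st()
P,uv,ok=cloud(C,d,0,640,0,400)
m=ok&(abs(P[:,2]-.089)<.004)&(np.hypot(P[:,0]-.439,P[:,1]+.3206)<.03)
q=P[m]; print(m.sum(),q.mean(0)); c,r=cv2.minEnclosingCircle((q[:,:2]*1000).astype(np.float32)); print(np.array(c)/1000,r,uv[m].mean(0))
m=ok&(P[:,2]>.092)&(P[:,2]<.115)&(np.hypot(P[:,0]-.439,P[:,1]+.3206)<.08); print(np.round(P[m][::max(1,m.sum()//8)],3))
E
```

```text
time_s: 15.85
position: [0.4555, -0.0546, 0.1939]
tool_rot: [[-0.001, 0.1, 0.995], [0.001, 0.995, -0.1], [-1.0, 0.001, -0.001]]
ft_force: [1.3, 0.9, 0.7]
grip_width: 0.0433
time_s: 16.25
position: [0.4472, -0.1885, 0.1957]
tool_rot: [[-0.001, -0.025, 1.0], [0.002, 1.0, 0.025], [-1.0, 0.002, -0.001]]
ft_force: [0.6, 0.7, -0.3]
grip_width: 0.0519
time_s: 16.75
position: [0.4393, -0.3238, 0.177]
tool_rot: [[0.003, -0.147, 0.989], [-0.002, 0.989, 0.147], [-1.0, -0.003, 0.002]]
ft_force: [0.0, -0.0, -1.1]
grip_width: 0.0521
leafhole [0.46012831 0.06084914 0.067     ] [0.47223647 0.06404857 0.06775215]
t 16.9 p [ 0.4385 -0.3197  0.1751] F [ 0.  -0.1  1.1] g 0.0519
[[-0.0022 -0.1491  0.9888]
 [ 0.0041  0.9888  0.1491]
 [-1.      0.0044 -0.0016]]
601 [ 0.43703736 -0.32169361  0.08884707]
[ 0.43768195 -0.32167322] 11.978841781616211 [317.05657238 207.23793677]
[[ 0.391 -0.329  0.1  ]
 [ 0.393 -0.326  0.101]
 [ 0.396 -0.329  0.104]
 [ 0.397 -0.325  0.103]
 [ 0.401 -0.328  0.1  ]
 [ 0.475 -0.318  0.098]
 [ 0.477 -0.318  0.1  ]
 [ 0.477 -0.315  0.105]
 [ 0.479 -0.313  0.107]]
```

View pics/w14.png

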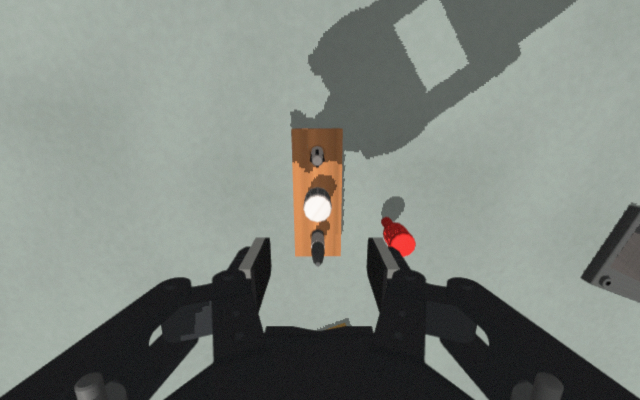

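Pin head at (317,207), radius 12 mm as specified, between the tap and the punch. The red look-alike at (400,240) is clear of the fingers.

```bash

python3 -m crank '{"hand":[100,100,100,100],"translation":[[0.03,-0.002,-0.001],[0.06,-0.002,-0.001],[0.08,-0.002,-0.001],[0.08,-0.002,-0.001]],"dr":[[0,0,0],[0,0,0],[0,0,0],[0,0,0]]}'
python3 - <<'E'
from h import *
p,R=st(); plan(p,R,([.4377,-.3217,.062],8.6,1))
E
```

```text
time_s: 17.3
position: [0.438, -0.3211, 0.0953]
tool_rot: [[-0.002, -0.15, 0.989], [0.004, 0.989, 0.15], [-1.0, 0.004, -0.002]]
ft_force: [0.2, -0.2, 0.6]
grip_width: 0.0516
t 17.3 p [ 0.438  -0.3211  0.0953] F [ 0.2 -0.2  0.6] g 0.0516
[[-0.0022 -0.1502  0.9887]
 [ 0.004   0.9887  0.1502]
 [-1.      0.0043 -0.0016]]
T [0.0333, -0.0007, -0.0004] dr [0.0007, -0.0016, -0.0043] |rows>= 0.7
```

```bash

python3 -m crank '{"hand":[100,100,140,200,255],"translation":[[0.018,-0.0007,0],[0.033,-0.0007,0],[0.033,-0.0007,0],[0.033,-0.0007,0],[0.033,-0.0007,0]],"dr":[[0,-0.0016,-0.004],[0,-0.0016,-0.004],[0,-0.0016,-0.004],[0,-0.0016,-0.004],[0,-0.0016,-0.004]]}' 90
python3 -m crank '{"hand":[255,255,255],"translation":[[0,0,0],[0,0,0],[0,0,0]],"dr":[[0,0,0],[0,0,0],[0,0,0]]}'
python3 - <<'E'
from h import *
p,R=st();s=sensors.observe(); print(s['wrist_torque'],s['q'])
E
```

```text
time_s: 17.8
position: [0.4392, -0.3229, 0.0659]
tool_rot: [[0.004, -0.15, 0.989], [-0.004, 0.989, 0.15], [-1.0, -0.004, 0.004]]
ft_force: [-0.9, 3.3, 4.3]
grip_width: 0.0204
time_s: 18.1
position: [0.4392, -0.3229, 0.0659]
tool_rot: [[0.005, -0.15, 0.989], [-0.004, 0.989, 0.15], [-1.0, -0.005, 0.004]]
ft_force: [-0.5, 4.3, 6.6]
grip_width: 0.0204
t 18.1 p [ 0.4392 -0.3229  0.0659] F [-0.5  4.3  6.6] g 0.0204
[[ 0.0046 -0.1496  0.9887]
 [-0.004   0.9887  0.1496]
 [-1.     -0.0047  0.004 ]]
[ 0.84946765  0.11553584 -0.03293357] [-4.87963315e+01  3.13392829e+01  8.88595457e+01  5.68797673e-02
  5.94531281e+01 -1.47429463e+02]
```

```bash

python3 -m crank '{"hand":[255,255,255,255,255],"translation":[[-0.01,0,0],[-0.03,0,0],[-0.06,0,0],[-0.09,0,0],[-0.1,0,0]],"dr":[[0,0,0],[0,0,0],[0,0,0],[0,0,0],[0,0,0]]}'
python3 - <<'E'
from h import *
p,R=st();
plan(p,R,([.4603,.0603,.15],-12.8,3))
E
```

```text
time_s: 18.6
position: [0.4393, -0.3239, 0.1681]
tool_rot: [[0.007, -0.149, 0.989], [-0.009, 0.989, 0.15], [-1.0, -0.01, 0.006]]
ft_force: [-0.0, -0.1, -2.2]
grip_width: 0.0204
t 18.6 p [ 0.4393 -0.3239  0.1681] F [-0.  -0.1 -2.2] g 0.0204
[[ 0.0075 -0.1495  0.9887]
 [-0.0087  0.9887  0.1496]
 [-0.9999 -0.0098  0.0061]]
T [0.005, 0.1256, 0.026] dr [0.1245, 0.0026, 0.0028] |rows>= 2.6
T [0.0053, 0.1279, 0.0103] dr [0.1245, 0.0026, 0.0028] |rows>= 2.6
T [0.0056, 0.1282, -0.0057] dr [0.1245, 0.0026, 0.0028] |rows>= 2.6
```

```bash

python3 -m crank '{"hand":[255,255,255,255],"translation":[[0.001,0.032,0.0065],[0.003,0.064,0.013],[0.004,0.096,0.02],[0.005,0.126,0.026]],"dr":[[0.03,0,0],[0.06,0,0],[0.09,0,0],[0.1245,0.003,0.003]]}'
python3 -m crank '{"hand":[255,255,255,255],"translation":[[0.001,0.032,0.0025],[0.003,0.064,0.005],[0.004,0.096,0.008],[0.005,0.128,0.01]],"dr":[[0.03,0,0],[0.06,0,0],[0.09,0,0],[0.1245,0.003,0.003]]}'
python3 -m crank '{"hand":[255,255,255,255,255],"translation":[[0.001,0.032,-0.0015],[0.003,0.064,-0.003],[0.004,0.096,-0.0045],[0.005,0.128,-0.006],[0.005,0.128,-0.006]],"dr":[[0.03,0,0],[0.06,0,0],[0.09,0,0],[0.1245,0.003,0.003],[0.1245,0.003,0.003]]}'
python3 - <<'E'
from h import *
snap('wrist');C,im,d=snap('wrist','w15.png'); p,R=st()
for dz in (0,.011,.051): print(dz,proj(C,p+R[:,0]*dz).round(1))
print('hole',proj(C,[.4603,.0601,.0675]))
cv2.imwrite('pics/w15c.png',cv2.resize(im[120:340,210:430],None,fx=2.7,fy=2.7,interpolation=cv2.INTER_CUBIC))
E
```

```text
time_s: 19.0
position: [0.445, -0.193, 0.1585]
tool_rot: [[-0.0, -0.024, 1.0], [-0.001, 1.0, 0.024], [-1.0, -0.001, -0.0]]
ft_force: [0.3, -0.3, -0.8]
grip_width: 0.0201
time_s: 19.4
position: [0.4519, -0.065, 0.1535]
tool_rot: [[-0.003, 0.1, 0.995], [0.002, 0.995, -0.1], [-1.0, 0.002, -0.003]]
ft_force: [-0.1, 0.3, -2.4]
grip_width: 0.0207
time_s: 19.9
position: [0.4583, 0.0644, 0.1487]
tool_rot: [[-0.006, 0.219, 0.976], [0.006, 0.976, -0.219], [-1.0, 0.005, -0.007]]
ft_force: [0.2, -0.6, -0.7]
grip_width: 0.0205
t 20.0 p [0.4586 0.0619 0.1488] F [ 0.6 -0.1 -0.8] g 0.0201
[[-0.0055  0.2199  0.9755]
 [ 0.0052  0.9755 -0.2198]
 [-1.      0.0039 -0.0065]]
0 [[319.6 252. ]]
0.011 [[319.5 243.8]]
0.051 [[319.3 221.4]]
hole [[317.08622934 212.31369745]]
```

View pics/w15c.png

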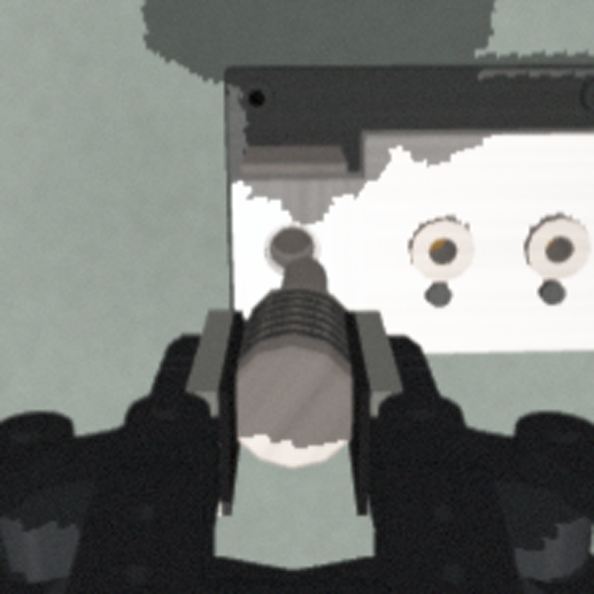

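```bash
cat >> h.py <<'E'
def shank(C,d,p,R):
    """pin in tool frame from depth: for slices along tool x, tool-y extents"""
    P,uv,ok=cloud(C,d,280,360,190,330); L=(P-p)@R
    for a in (-.02,-.01,0,.004,.016,.022,.028,.034,.04,.044,.047):
        m=ok&(abs(L[:,0]-a)<.003)&(abs(L[:,1])<.016)&(abs(L[:,2])<.02)
        if m.sum()>4: q=L[m]; print(a,m.sum(),'y',np.percentile(q[:,1],[2,98]).round(4),'mid',round((q[:,1].min()+q[:,1].max())/2,4),'front z',np.percentile(q[:,2],3).round(4))
E
python3 - <<'E'
from h import *
C,im,d=load('w15.png'); p,R=st(); shank(C,d,p,R)
print('hole',atz(C,318.1,211.9,.0675))
E
```

```text
t 20.0 p [0.4586 0.0619 0.1488] F [ 0.6 -0.1 -0.8] g 0.0201
[[-0.0055  0.2199  0.9755]
 [ 0.0052  0.9755 -0.2198]
 [-1.      0.0039 -0.0065]]
-0.02 1326 y [-0.0136  0.0139] mid 0.0 front z -0.0124
-0.01 319 y [-0.0151  0.0153] mid -0.0 front z -0.013
0 119 y [-0.0099  0.0092] mid -0.0006 front z -0.0131
0.004 117 y [-0.0102  0.0094] mid -0.0006 front z -0.0132
0.028 30 y [-0.0019  0.0058] mid 0.002 front z -0.0072
0.034 50 y [-0.0036  0.0071] mid 0.0018 front z -0.007
0.04 46 y [-0.0031  0.0073] mid 0.0018 front z -0.0072
0.044 37 y [-0.0032  0.0074] mid 0.0019 front z -0.0071
0.047 12 y [-0.0026  0.0072] mid 0.0022 front z -0.007
hole [0.46013453 0.06100137 0.0675    ]
```

```bash
python3 - <<'E'
from h import *
p,R=st(); tip=p+R@[.05,.0019,-.0011]; print(tip)
G=down(-12.7); g=np.array([.4603,.0607,.078])-G@[.051,.0019,-.0011]; plan(p,R,(g,G,1)); print(g)
E
```

```text
t 20.0 p [0.4586 0.0619 0.1488] F [ 0.6 -0.1 -0.8] g 0.0201
[[-0.0055  0.2199  0.9755]
 [ 0.0052  0.9755 -0.2198]
 [-1.      0.0039 -0.0065]]
[0.45770673 0.06429882 0.09879692]
T [0.0198, -0.0028, 0.0031] dr [0.0, -0.0065, -0.0039] |rows>= 0.4
[0.46095538 0.05860465 0.129     ]
```

```bash

python3 -m crank '{"hand":[255,255,255,255],"translation":[[0.006,-0.0028,0.003],[0.012,-0.0028,0.003],[0.019,-0.0028,0.003],[0.019,-0.0028,0.003]],"dr":[[0,-0.006,-0.004],[0,-0.006,-0.004],[0,-0.006,-0.004],[0,-0.006,-0.004]]}'
python3 - <<'E'
from h import *
snap('wrist');C,im,d=snap('wrist','w16.png'); p,R=st(); shank(C,d,p,R)
print(proj(C,[[.4603,.0607,.0675],[.4603,.0607,.078]]))
cv2.imwrite('pics/w16c.png',cv2.resize(im[170:270,260:390],None,fx=6,fy=6,interpolation=cv2.INTER_CUBIC))
E
```

```text
time_s: 20.4
position: [0.4604, 0.058, 0.1288]
tool_rot: [[-0.003, 0.223, 0.975], [0.001, 0.975, -0.223], [-1.0, 0.0, -0.003]]
ft_force: [-0.8, 0.9, -0.3]
grip_width: 0.02
t 20.5 p [0.4609 0.0582 0.1297] F [-0.2 -1.  -1.1] g 0.0201
[[-9.000e-04  2.221e-01  9.750e-01]
 [ 5.000e-04  9.750e-01 -2.221e-01]
 [-1.000e+00  3.000e-04 -1.000e-03]]
-0.02 1589 y [-0.0131  0.0121] mid -0.0004 front z -0.0121
-0.01 315 y [-0.0155  0.0144] mid -0.0005 front z -0.0128
0 123 y [-0.0114  0.0079] mid -0.0017 front z -0.0129
0.004 121 y [-0.0113  0.0085] mid -0.0016 front z -0.013
0.028 29 y [-0.0029  0.0048] mid 0.001 front z -0.007
0.034 48 y [-0.0046  0.006 ] mid 0.0007 front z -0.0069
0.04 45 y [-0.0041  0.0062] mid 0.0008 front z -0.0069
0.044 38 y [-0.0041  0.0064] mid 0.0012 front z -0.007
0.047 17 y [-0.0038  0.0062] mid 0.0012 front z -0.0069
[[323.65462698 215.18948712]
 [323.9152459  219.6356149 ]]
```

View pics/w16c.png

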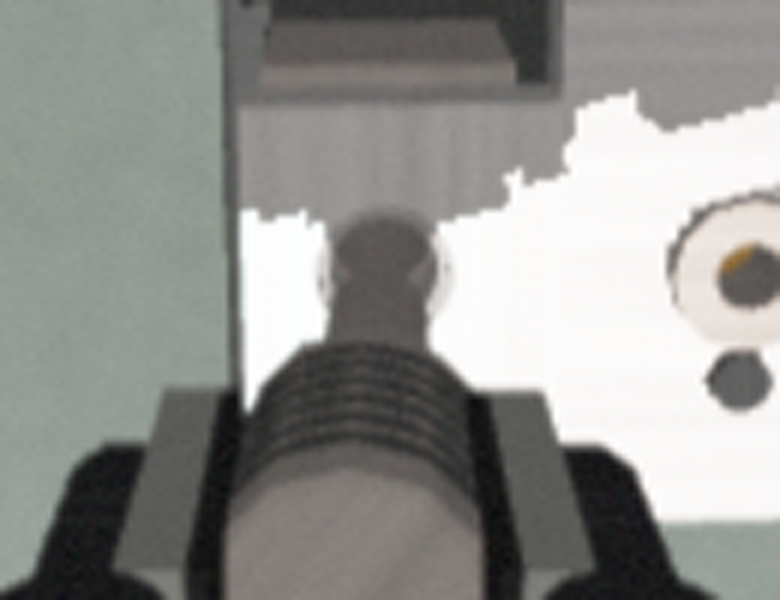

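The pin tip is nearly over the hole: shank centre at crop x 378, hole centre at 385. That calls for about +0.8 mm along tool y, then I'll descend in steps while watching the force.

```bash

python3 -m crank '{"hand":[255,255,255,255],"translation":[[0.002,0.0009,0],[0.004,0.0009,0],[0.006,0.0009,0],[0.008,0.0009,0]],"dr":[[0,0,0],[0,0,0],[0,0,0],[0,0,0]]}'
python3 - <<'E'
from h import *
p,R=st(); print(p-np.array([.4609,.0582,.1297]))
E
python3 -m crank '{"hand":[255,255,255,255,255],"translation":[[0.002,0,0],[0.004,0,0],[0.006,0,0],[0.008,0,0],[0.010,0,0]],"dr":[[0,0,0],[0,0,0],[0,0,0],[0,0,0],[0,0,0]]}'
python3 - <<'E'
from h import *
p,R=st(); print(sensors.observe()['wrist_torque'])
E
```

```text
time_s: 20.9
position: [0.4611, 0.0594, 0.1218]
tool_rot: [[-0.0, 0.222, 0.975], [0.0, 0.975, -0.222], [-1.0, 0.0, -0.0]]
ft_force: [0.1, 0.5, -1.3]
grip_width: 0.0203
t 20.9 p [0.4611 0.0594 0.1218] F [ 0.1  0.5 -1.3] g 0.0203
[[-3.000e-04  2.216e-01  9.751e-01]
 [ 4.000e-04  9.751e-01 -2.216e-01]
 [-1.000e+00  3.000e-04 -3.000e-04]]
[ 0.00023958  0.00116073 -0.00793076]
time_s: 21.4
position: [0.4612, 0.0593, 0.1117]
tool_rot: [[-0.0, 0.222, 0.975], [0.0, 0.975, -0.222], [-1.0, 0.0, -0.0]]
ft_force: [-0.7, 0.8, -1.9]
grip_width: 0.0202
t 21.4 p [0.4612 0.0593 0.1117] F [-0.7  0.8 -1.9] g 0.0202
[[-3.000e-04  2.216e-01  9.751e-01]
 [ 4.000e-04  9.751e-01 -2.216e-01]
 [-1.000e+00  3.000e-04 -4.000e-04]]
[ 0.02751762 -0.08598425 -0.00034241]
```

```bash

python3 -m crank '{"hand":[255,255,255,255,255],"translation":[[0.002,0,0],[0.004,0,0],[0.006,0,0],[0.008,0,0],[0.010,0,0]],"dr":[[0,0,0],[0,0,0],[0,0,0],[0,0,0],[0,0,0]]}'
python3 -m crank '{"hand":[255,255,255,255],"translation":[[0.002,0,0],[0.004,0,0],[0.006,0,0],[0.008,0,0]],"dr":[[0,0,0],[0,0,0],[0,0,0],[0,0,0]]}'
```

```text
time_s: 21.9
position: [0.4612, 0.0593, 0.1017]
tool_rot: [[-0.0, 0.222, 0.975], [0.0, 0.975, -0.222], [-1.0, 0.0, -0.0]]
ft_force: [0.2, -0.4, -1.7]
grip_width: 0.0203
time_s: 22.3
position: [0.4612, 0.0593, 0.0937]
tool_rot: [[-0.0, 0.222, 0.975], [0.0, 0.975, -0.222], [-1.0, 0.0, -0.0]]
ft_force: [-0.7, 0.7, -0.6]
grip_width: 0.0205
```

```bash

python3 -m crank '{"hand":[255,255,255,255,255],"translation":[[0.003,0,0],[0.006,0,0],[0.009,0,0],[0.012,0,0],[0.014,0,0]],"dr":[[0,0,0],[0,0,0],[0,0,0],[0,0,0],[0,0,0]]}'
python3 -m crank '{"hand":[255,255,255,255],"translation":[[0.001,0,0],[0.002,0,0],[0.003,0,0],[0.004,0,0]],"dr":[[0,0,0],[0,0,0],[0,0,0],[0,0,0]]}'
```

```text
time_s: 22.8
position: [0.4611, 0.0595, 0.0796]
tool_rot: [[-0.001, 0.222, 0.975], [0.001, 0.975, -0.222], [-1.0, 0.001, -0.001]]
ft_force: [0.2, 1.4, 0.3]
grip_width: 0.0201
time_s: 23.2
position: [0.4611, 0.0593, 0.076]
tool_rot: [[-0.0, 0.222, 0.975], [0.0, 0.975, -0.222], [-1.0, 0.0, -0.0]]
ft_force: [-1.7, 0.9, 5.0]
grip_width: 0.0201
```

```bash

python3 -m crank '{"hand":[255,255,255],"translation":[[0.001,0,0],[0.002,0,0],[0.002,0,0]],"dr":[[0,0,0],[0,0,0],[0,0,0]]}' 100
python3 -m crank '{"hand":[255,255,255],"translation":[[0.0005,0,0],[0.001,0,0],[0.001,0,0]],"dr":[[0,0,0],[0,0,0],[0,0,0]]}'
```

```text
time_s: 23.5
position: [0.4612, 0.0593, 0.0746]
tool_rot: [[0.0, 0.222, 0.975], [0.0, 0.975, -0.222], [-1.0, 0.0, 0.0]]
ft_force: [-3.9, 1.6, 12.6]
grip_width: 0.0201
time_s: 23.8
position: [0.4613, 0.0593, 0.0743]
tool_rot: [[0.001, 0.221, 0.975], [-0.0, 0.975, -0.221], [-1.0, 0.0, 0.001]]
ft_force: [-6.4, 2.1, 20.9]
grip_width: 0.0199
```

The force rose 8 N over 0.3 mm, so it is now stiff. I'll check the leaf angle and head seating with the cameras.

```bash
python3 - <<'E'
from h import *
snap('wrist');C,im,d=snap('wrist','w17.png'); p,R=st()
S,sim,sd=snap('scene','s3.png')
n=np.array([.4746,.1228]); J=np.array([.2215,.9752]); X=np.array([.9752,-.2215])
for nm,c,dd in (('w',C,d),('s',S,sd)):
    P,uv,ok=cloud(c,dd,0,640,0,400); y=(P[:,:2]-n)@J; x=(P[:,:2]-n)@X
    m=ok&(abs(P[:,2]-.065)<.008)&(abs(x)<.033)&(y>-.055)&(y<.055)
    for a in ((-.055,-.04),(-.035,-.03),(.0,.01),(.04,.055)):
        k=m&(y>a[0])&(y<a[1]); print(nm,a,k.sum(),np.median(P[k,2]).round(4) if k.sum() else '')
    k=m&(abs(P[:,2]-.0635)<.0025)&(y<.05); print('fit dz/dy',np.polyfit(y[k],P[k,2],1).round(4))
shank(C,d,p,R)
a=cv2.resize(im[100:300,200:400],(400,400)); b=cv2.resize(sim[120:250,250:380],(400,400)); cv2.imwrite('pics/fin.png',np.hstack([a,b]))
E
```

```text
t 23.9 p [0.4614 0.0593 0.0743] F [-6.2  2.  21.7] g 0.0198
[[ 1.300e-03  2.214e-01  9.752e-01]
 [-1.000e-04  9.752e-01 -2.214e-01]
 [-1.000e+00  2.000e-04  1.300e-03]]
w (-0.055, -0.04) 1044 0.0632
w (-0.035, -0.03) 691 0.0633
w (0.0, 0.01) 1640 0.0635
w (0.04, 0.055) 2621 0.0635
fit dz/dy [0.0022 0.0635]
s (-0.055, -0.04) 38 0.0632
s (-0.035, -0.03) 22 0.063
s (0.0, 0.01) 68 0.0637
s (0.04, 0.055) 98 0.0636
fit dz/dy [-0.0009  0.0635]
-0.02 1187 y [-0.0136  0.0131] mid -0.0005 front z -0.0121
-0.01 306 y [-0.0149  0.0146] mid -0.0004 front z -0.0126
0 138 y [-0.0115  0.0085] mid -0.0014 front z -0.0129
0.004 117 y [-0.0107  0.0086] mid -0.0012 front z -0.0129
```

View pics/fin.png

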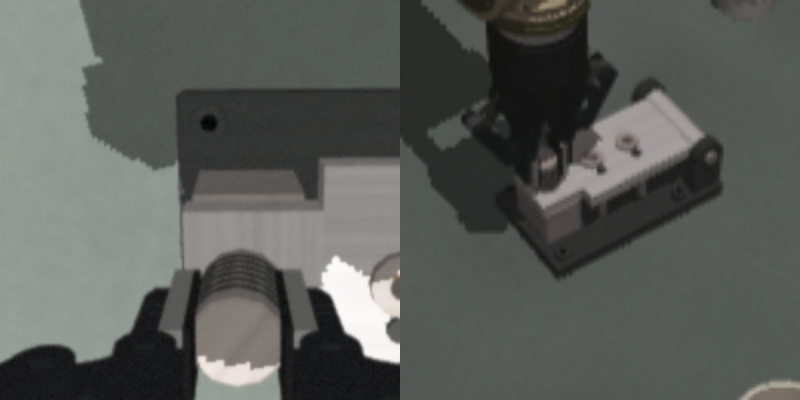

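The leaf is level at 63.2–63.5 mm (shut is 63.5), the pin head is on it, and the hand is still pressing with about 22 N. Handing in.

```bash
python3 - <<'E'
from h import *
st(); print(env.close_job()); st()
E
```

```text
t 23.95 p [0.4614 0.0593 0.0743] F [-6.7  1.6 22.1] g 0.0204
[[ 1.300e-03  2.215e-01  9.752e-01]
 [-1.000e-04  9.752e-01 -2.215e-01]
 [-1.000e+00  2.000e-04  1.300e-03]]
the job is handed in; nothing more can be done
None
the job is handed in; nothing more can be done
```

The jig is loaded and I handed it in at about 24 s of robot time. The leftmost brass block is in the nest, the leaf is swung shut over it, and the pin is through the leaf into the base. The gripper is still holding the pin and pressing it down.

**Last checks**
- **Block:** its top measured 50.0 mm above the bench and flat, which is the height for a seated block.
- **Leaf:** its top lies level at 63.0–63.7 mm in the wrist and scene cameras; fully shut is 63.5 mm.
- **Pin:** the hand's height puts the tip about 23.4 mm above the bench, against 23.5 mm when home. I could not see the shoulder touching the leaf, because the fingers hid it. Contact is inferred from that height and from the force climbing 8 N over the last 0.3 mm.
- **Push:** steady at about 22 N down just before hand-in, with a side force of about 6–7 N.

**Anything that disagreed**
- **Joint 6:** it reached -165.21°, against its limit of -165.26°, while I lined up the block. I turned the block back about 1.5° and set it down that much off the jig's axis, within the dowels' play.
- **Grip width:** it read 20 mm on the 24 mm pin head, and the shank looked about 2 mm off the hand's centre. I allowed for that, and the pin went in with no resistance I could feel.
- **Bystanders:** I never touched the punch, tap, mug, tin, red pin or the other block, but I did not measure them again at the end.

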